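Close two sample canisters by pressing their lids home

TASK

Two sample canisters on the lab bench must be closed. Set the loose lid, mouth-down, squarely on the open canister's raised black seal ring and press it down until it is fully home; also press down the lid that stands proud on the other canister until it is fully home. Do not press the seal ring down before the lid is on it, do not push the bottle, beaker and rubber bulb around, and let go of everything at the end.

Things in the scene. Friction and masses are not known exactly. Their poses are not given: they have to be found in the camera images.
- loose_lid_knob (a point): Middle of the loose lid's knob, z up. Grey plastic lid, a shallow round cup mouth-down on the bench, 0.13 to 0.25 kg: 120 mm across, top 5 mm thick, skirt 20 mm deep below it (bore 112 mm), and on top a central upright round knob 28 mm across, 30 mm high; 55 mm high in all. The point is 40 mm above the skirt's lower edge, 15 mm below the knob's top.
- open_can: The open canister, white plastic, fixed to the bench; origin at the centre of its underside, z up. Round steel foot 150 mm across, 6 mm high; body 124 mm across up to 70 mm; neck 104 mm across outside, 84 mm inside, up to the rim at 100 mm.
- open_can_rim (a point): Centre of the open canister's mouth at rim height, z up. The lid's skirt goes around ring and neck with 4 mm to spare all round at the neck. With the lid resting loosely on the raised ring the middle of its knob is 30 mm above this point; fully home, with the underside of the lid's top on the rim, 20 mm.
- seal (a joint): Black rubber seal ring (100 mm across outside, 88 inside) that stands up out of the open canister's rim: 0 = raised, 10 mm above the rim (as it starts); 0.010 m = pushed down flush with the rim (it can go to 0.012). It slides straight down at about 12 N and stays where it is left.
- covered_can: The second canister, the same as the open one and fixed too, with a lid already on it that cannot be taken off; origin at the centre of its underside, z up.
- proud_lid_top (a point): Centre of the top face of the knob of the second canister's lid (same shape and size as the loose lid), z up: 145 mm above the bench with the lid 10 mm proud, 135 mm when fully home.
- proud_lid (a joint): How far the second canister's lid has been pushed on: 0 = 10 mm proud, 0.010 m = fully home, at a hard stop. It starts between 0 and 0.003, slides straight down at about 12 N and stays where it is left.
- amber_bottle: Bystander: brown glass bottle with black cap, 66 mm across, 130 mm high; origin at the centre of its underside, z up.
- beaker: Bystander: empty glass beaker, 72 mm across, 85 mm high; origin at the centre of its underside, z up.
- bulb: Bystander: red rubber bulb standing on its base, spout up, 56 mm across, 105 mm high; origin at the centre of its underside, z up.
Mind the look-alikes: they are no part of the job. Several things look just like the part that bears loose_lid_knob: the one meant starts farthest to the robot's left.

How it is judged:
By the outcome, as a careful person would: the job done as asked, in the order asked, and still so for the second after the job is handed in, with the robot touching nothing.
It also fails if it takes over 59 s, if anything falls off the work surface, if the arm or the gripper's body presses on something with over 40 N, if the wrist force passes 120 N, or if a joint passes its speed limit or range.

ROBOT

A 6-joint arm with a two-finger parallel gripper is mounted at the origin on the work surface. World frame = base frame: x ahead of the robot, y to its left, z up, the work surface at z = 0. Lengths are in m, angles in degrees, forces in N, time in s.
With the tool pointing down it reaches from about 0.325 to 0.75 m from the base axis. Payload 7.6 kg.
Tool frame: the origin (TCP) lies at the very end of the fingers, on their centre line; the grasp point (between the pads) lies tcp_to_grasp behind it (tcp_to_grasp is the distance from the TCP to the grasp point, in m); z points along the fingers, x is the direction in which the jaws open and shut, and the axes are right-handed (so a half turn about z gives the same grasp; the last joint's range is limited). The gripper opens to 85 mm and grips with 20 to 120 N. Pads are 22 mm wide; open, the fingers measure 114 mm over their backs; the gripper's body (76 mm by 85 mm) begins 54 mm behind the grasp point. The pads swing forward as they close: fully open they stand 13 mm farther back than shut.
Start: joints at [-77.309, 2.991, 80.254, -0, 96.75, -4.028], TCP at [0.151, -0.503, 0.202] pointing down, gripper open.
Joint ranges: [-166.34, 166.34], [-52.06, 124.39], [6.96, 135.62], [-60.46, 240.46], [14.63, 156.25], [-167.68, 167.68]. Speed limits (degrees/s): [147.25, 147.25, 172.46, 180, 180, 180].

INTERFACE

Orientations are given as [roll, pitch, yaw] about the fixed x, y, z axes, in that order (R = Rz(yaw) Ry(pitch) Rx(roll)).
In Python, from rig import * gives the robot as it stands.
- The arm moves only by the tool jog_arm, never from a script. Its argument "series" is one flat list of numbers, 5 for each row, row after row: the shift along the tool's x, y, z in m, then the turn about the tool's z in rad, then the finger opening in m, from 0 to 0.0854. In form: [tx, ty, tz, twist, claw, tx, ty, tz, twist, claw, ...]. A call has exactly 8 rows; each row is the pose to reach, as a shift and turn from the pose commanded when the call began, along the tool's axes at that moment; what a row does not reach only later rows make up. A row lasts 1/12 s, in which the tool goes at most 41.7 mm and 7.16 degrees, less where a joint would pass 70% of its speed; a pose out of reach is approached as far as the arm can. A call with a gripper value outside its range is refused whole. The fingers move at their own pace and stop on an object; "newtons" is the grip in N (left out, the last holds). Time passes only in rows, so rows that repeat a pose let the fingers close, or fill a call up. It gives the time, the measured TCP pose, the force and the opening at its end, in the units of the state.
- sense(): the state, without advancing time (a new reading comes with each control period).
- camera(name): name is "scene" or "top" or "wrist"; returns the picture (480x640x3 uint8, blue, green, red); there is no depth.
- camera_model(name): a dict with "fx", "fy", "cx", "cy" (pixels), "k1" (the pictures are not rectified: a ray, as slopes to the right and down, at radius r is drawn at 1 + k1 r^2 times it, then the intrinsics apply), "pose" (4x4, takes a point from camera to world coordinates); the wrist camera has in their place "tool_from_camera" (4x4, takes a point from camera to tool coordinates, whose origin is the TCP and whose axes are the tool frame's). Camera axes: x right, y down, z forward; pixel columns grow to the right and rows downward; lengths in m; the calibration is good to about 2 mm. A picture is of the moment at which its call begins: read the wrist's pose just before it. camera_model takes no time and is no camera call.
- hand_in(): hands the job in, once; it reports no verdict.
The state is a dict: "t": time; "joints": joint angles; "qd": joint speeds; "effort": joint torques, N m; "tool_pos": TCP position; "orientation": TCP orientation; "contact_force": force on the tool from outside, world axes, zero at the start; "torque": the same for the moment, N m; "width": finger opening in m.
Only numpy, scipy, OpenCV 4.12 (cv2) and the standard library are available. Lean on these libraries where they do the work, as an engineer would, in place of code of your own. Each camera call takes 0.05 s, during which the arm holds its last target. There are 200 camera calls.

## Working session

There is one attempt and no reset: what is moved stays moved. The work goes in short steps, Python scripts to look and compute and a tool call to move; the robot and the scene stay as the last step left them, time stands still between calls to the robot, and variables do not carry over. Pictures are saved under pics/ and viewed, about 8 in all and at most 12, crops included, and the job is handed in when it is done.

Besides the shell and the picture viewer there is one more tool, called after "Request:" as a command line: name --argument value ..., lists and objects as JSON in quotes. jog_arm: Moves the arm, as the interface text tells. Its arguments: {"type":"object","properties":{"series":{"type":"array","items":{"type":"number"}},"newtons":{"type":"number"}},"required":["series"]}

```bash
mkdir -p pics; ls
python3 - <<'E'
from rig import *
import cv2,numpy as np
s=sense();print({k:np.round(v,3).tolist() for k,v in s.items() if k not in('effort','qd')})
for n in("scene","top"):
    cv2.imwrite(f"pics/{n}0.png",camera(n))
    print(n,camera_model(n))
print(camera_model("wrist"))
try: print(tcp_to_grasp)
except Exception as e: print(e)
E
```

```text
pics
{'t': 0.0, 'joints': [-77.309, 3.028, 80.315, 0.002, 96.751, -4.028], 'tool_pos': [0.151, -0.502, 0.201], 'orientation': [-179.992, 0.093, -73.281], 'contact_force': [0.019, 0.228, -0.21], 'torque': [-0.017, -0.011, 0.02], 'width': 0.085}
scene {'fx': 578.4294754825867, 'fy': 578.4294754825867, 'cx': 312.72665164629836, 'cy': 232.556675193753, 'k1': 0.038315482480528594, 'pose': array([[ 0.49986106,  0.67216433, -0.54619963,  1.27777348],
       [ 0.86609871, -0.39044361,  0.31213268, -0.34021756],
       [-0.0034557 , -0.62908576, -0.77732822,  1.15412909],
       [ 0.        ,  0.        ,  0.        ,  1.        ]])}
top {'fx': 456.2387524574687, 'fy': 456.2387524574687, 'cx': 317.23604806891717, 'cy': 239.8187086247504, 'k1': -0.07280458241290556, 'pose': array([[ 0.01334369, -0.98020597,  0.19753026,  0.2871848 ],
       [-0.99989187, -0.01430136, -0.00342247,  0.10353491],
       [ 0.00617967, -0.19746323, -0.98029082,  1.30575876],
       [ 0.        ,  0.        ,  0.        ,  1.        ]])}
{'fx': 408.8675692085709, 'fy': 408.8675692085709, 'cx': 317.17142492066824, 'cy': 238.7038835622485, 'k1': -0.07029355055801857, 'tool_from_camera': array([[ 9.99998412e-01,  1.70679912e-03, -5.12768277e-04,
        -1.25026685e-03],
       [-1.46564252e-03,  9.51309046e-01,  3.08235221e-01,
        -7.89985260e-02],
       [ 1.01389670e-03, -3.08233980e-01,  9.51310037e-01,
        -1.72896773e-01],
       [ 0.00000000e+00,  0.00000000e+00,  0.00000000e+00,
         1.00000000e+00]])}
0.0187
```

View pics/top0.png

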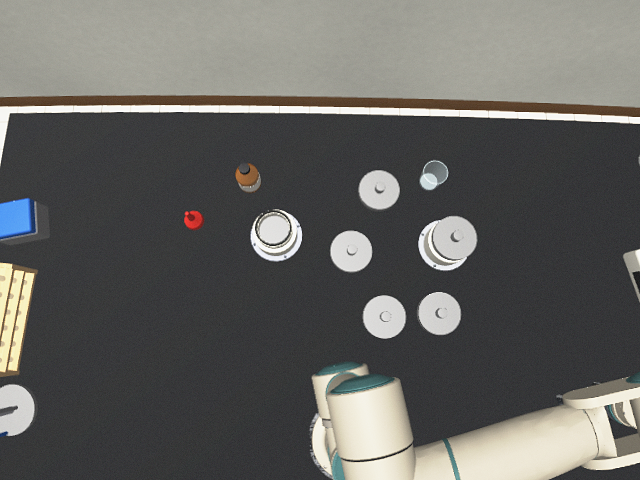

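View pics/scene0.png

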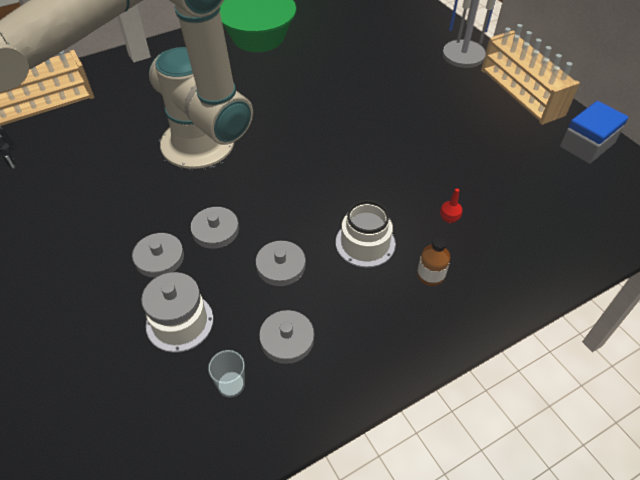

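```bash
cat > h.py <<'E'
from rig import *
import cv2,numpy as np
from scipy.spatial.transform import Rotation as Ro
def pose(n,s=None):
    m=camera_model(n)
    if n!="wrist": return m,m["pose"]
    T=np.eye(4);T[:3,:3]=Ro.from_euler("xyz",s["orientation"],degrees=True).as_matrix();T[:3,3]=s["tool_pos"]
    return m,T@m["tool_from_camera"]
def ray(n,uv,s=None):
    m,P=pose(n,s)
    d=(np.atleast_2d(uv).astype(float)-[m["cx"],m["cy"]])/[m["fx"],m["fy"]]
    x=d.copy()
    for _ in range(20): x=d/(1+m["k1"]*(x**2).sum(1,keepdims=True))
    return P[:3,3],np.c_[x,np.ones(len(x))]@P[:3,:3].T
def onz(n,uv,z,s=None):
    o,d=ray(n,uv,s);return o+d*((z-o[2])/d[:,2:])
def circ(p):
    A=np.c_[2*p[:,:2],np.ones(len(p))];b=(p[:,:2]**2).sum(1)
    c=np.linalg.lstsq(A,b,rcond=None)[0];return c[:2],np.sqrt(c[2]+c[0]**2+c[1]**2)
E
python3 - <<'E'
from h import *
t=cv2.imread("pics/top0.png");sc=cv2.imread("pics/scene0.png")
g=cv2.cvtColor(t,cv2.COLOR_BGR2GRAY)
print("grey lid,top",g[240,340],g[258,362],"bench",g[280,350],"prd",g[225,445],"can",g[250,275])
m=((g>110)).astype(np.uint8);m[:150]=0;m[345:]=0;m[:,:235]=0;m[:,490:]=0
cs,_=cv2.findContours(m,cv2.RETR_EXTERNAL,cv2.CHAIN_APPROX_NONE)
for c in cs:
    if cv2.contourArea(c)<600: continue
    p=c[:,0]
    for z in(0.025,0.006):
        c2,r=circ(onz("top",p,z)); print(p.mean(0).round(),z,c2.round(4),r.round(4))
a=cv2.resize(t[150:350,230:490],(780,600),interpolation=cv2.INTER_CUBIC)
cv2.imwrite("pics/c1.png",a)
b=cv2.resize(sc[170:370,120:480],(800,444),interpolation=cv2.INTER_CUBIC);cv2.imwrite("pics/c2.png",b)
E
```

```text
grey lid,top 217 216 bench 56 prd 204 can 249
[384. 316.] 0.025 [ 0.3308 -0.0896] 0.0592
[384. 316.] 0.006 [ 0.3315 -0.0925] 0.0601
[439. 313.] 0.025 [ 0.3416 -0.2452] 0.0592
[439. 313.] 0.006 [ 0.3424 -0.2504] 0.0601
[351. 251.] 0.025 [0.515  0.0033] 0.0593
[351. 251.] 0.006 [0.5184 0.0018] 0.0601
[447. 242.] 0.025 [ 0.544  -0.2763] 0.0814
[447. 242.] 0.006 [ 0.5478 -0.282 ] 0.0827
[273. 231.] 0.025 [0.5564 0.2159] 0.0711
[273. 231.] 0.006 [0.5604 0.2175] 0.0721
[379. 189.] 0.025 [ 0.6996 -0.0794] 0.0596
[379. 189.] 0.006 [ 0.7058 -0.0821] 0.0605
```

View pics/c1.png

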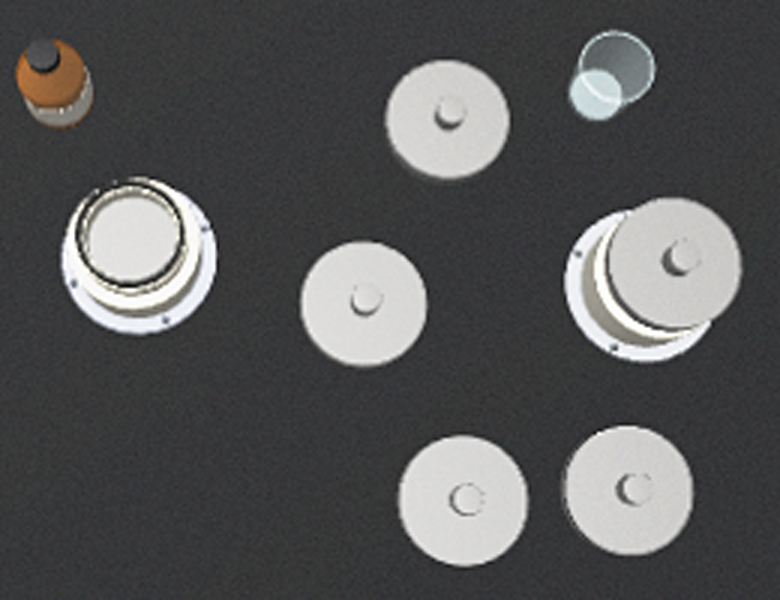

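```bash
cat >> h.py <<'E'
def ransac(p,r,tol=.0012,n=3000):
    rng=np.random.default_rng(0);best=None
    for _ in range(n):
        q=p[rng.choice(len(p),3,False)]
        c,rr=circ(q)
        if abs(rr-r)>.002: continue
        i=abs(np.linalg.norm(p[:,:2]-c,axis=1)-rr)<tol
        if best is None or i.sum()>best.sum(): best=i
    if best is None: return None
    return *circ(p[best]),best.sum(),len(p)
E
python3 - <<'E'
from h import *
for n,box in(("top",((150,345,235,490))),("scene",(170,390,110,410))):
    t=cv2.imread(f"pics/{n}0.png");g=cv2.cvtColor(t,cv2.COLOR_BGR2GRAY)
    m=np.zeros_like(g);a,b,c,d=box;m[a:b,c:d]=(g[a:b,c:d]>110)
    cs,_=cv2.findContours(m,cv2.RETR_EXTERNAL,cv2.CHAIN_APPROX_NONE)
    for c in cs:
        if cv2.contourArea(c)<600: continue
        p=c[:,0];w=onz(n,p,.02).mean(0)
        print(n,p.mean(0).round(),"lid25",ransac(onz(n,p,.025),.06))
        if w[1]<-.2 and w[0]>.4 or w[1]>.15: print("   foot6",ransac(onz(n,p,.006),.075),"\n   lid114",ransac(onz(n,p,.1135),.06))
    # dark ring
    e=cv2.Canny(g,60,150)
    u0,v0,R=(273,230,26) if n=="top" else (368,217,26)
    v,u=np.nonzero(e);k=np.hypot(u-u0,v-v0)<R
    P=np.c_[u,v][k];W=onz(n,P,.110)
    for r in(.05,.044):print("  ring",r,ransac(W,r))
s=sense()
E
```

```text
top [384. 316.] lid25 (array([ 0.33101319, -0.08967032]), np.float64(0.05922826887531517), np.int64(107), 122)
top [439. 313.] lid25 (array([ 0.34160283, -0.24525924]), np.float64(0.05922766803832414), np.int64(108), 120)
top [351. 251.] lid25 (array([0.51489287, 0.00328105]), np.float64(0.05923736670657078), np.int64(104), 117)
top [447. 242.] lid25 (array([ 0.55990781, -0.29938887]), np.float64(0.06248180370150172), np.int64(48), 157)
   foot6 (array([ 0.5403103 , -0.27001994]), np.float64(0.07480056720820664), np.int64(86), 157) 
   lid114 (array([ 0.54046454, -0.27076986]), np.float64(0.059054788828186565), np.int64(57), 157)
top [273. 231.] lid25 (array([0.56931449, 0.2137379 ]), np.float64(0.06213696708091658), np.int64(34), 219)
   foot6 (array([0.5616379, 0.2200214]), np.float64(0.07490477961262525), np.int64(103), 219) 
   lid114 (array([0.54277043, 0.20441569]), np.float64(0.061824437008021656), np.int64(43), 219)
top [379. 189.] lid25 (array([ 0.6995612 , -0.07950774]), np.float64(0.059804854288492006), np.int64(94), 113)
  ring 0.05 (array([0.55994278, 0.21878271]), np.fl
[... 1324 characters left out ...]
(array([ 0.3448213 , -0.24556262]), np.float64(0.0583520657466519), np.int64(110), 124)
scene [365. 241.] lid25 (array([0.51040121, 0.26476888]), np.float64(0.05865002267307926), np.int64(33), 184)
   foot6 (array([0.56401237, 0.21927811]), np.float64(0.07392234919555898), np.int64(91), 184) 
   lid114 (array([0.63124973, 0.16051931]), np.float64(0.06117127559899148), np.int64(40), 184)
scene [214. 224.] lid25 (array([ 0.33401857, -0.08958238]), np.float64(0.05814752524718431), np.int64(97), 116)
  ring 0.05 (array([0.57313686, 0.21064625]), np.float64(0.048929919072002316), np.int64(64), 387)
  ring 0.044 (array([0.57143529, 0.21424298]), np.float64(0.045711514276856234), np.int64(70), 387)
```

The loose lid meant is the one at top pixel (351,251), with y≈+0.003. The other candidates at (379,189), (384,317) and (440,313) all have y ≤ −0.08, so this one is farthest left, and the crop confirms it. The open can is at (0.562, 0.219) and the proud lid at (0.541, −0.270). I'll press the proud lid first.

Request:
jog_arm --series '[-0.004, -0.018, 0, 0, 0, -0.012, -0.048, 0, 0, 0, -0.021, -0.084, 0, 0, 0, -0.03, -0.12, 0, 0, 0, -0.039, -0.156, 0, 0, 0, -0.048, -0.192, 0, 0, 0, -0.057, -0.228, 0, 0, 0, -0.066, -0.264, 0, 0, 0]' --newtons 60

```text
t: 0.77
tool_pos: [0.3861, -0.3623, 0.2012]
orientation: [180.0, 0.0, -73.3]
contact_force: [0.1, -0.8, -0.2]
width: 0.0001
```

Request:
jog_arm --series '[-0.009, -0.036, 0, 0, 0, -0.018, -0.072, 0, 0, 0, -0.027, -0.108, 0, 0, 0, -0.035, -0.14, 0, 0, 0, -0.041, -0.164, 0, 0, 0, -0.044, -0.176, 0, 0, 0, -0.044, -0.176, 0, 0, 0, -0.044, -0.176, 0, 0, 0]'

```text
t: 1.43
tool_pos: [0.5403, -0.2712, 0.201]
orientation: [179.9, 0.0, -73.3]
contact_force: [-0.7, -0.3, -0.3]
width: 0.0
```

Run:
```python
from h import *
s=sense();im=camera("wrist");cv2.imwrite("pics/w1.png",im);print(s["t"],s["tool_pos"],s["orientation"],s["contact_force"],s["width"])
```

```text
1.4333 [ 0.54028979 -0.27118277  0.20099431] [ 1.79932207e+02  2.11558828e-02 -7.32609186e+01] [-0.6775923  -0.30929267 -0.25258732] 3.929361469425475e-05
```

View pics/w1.png

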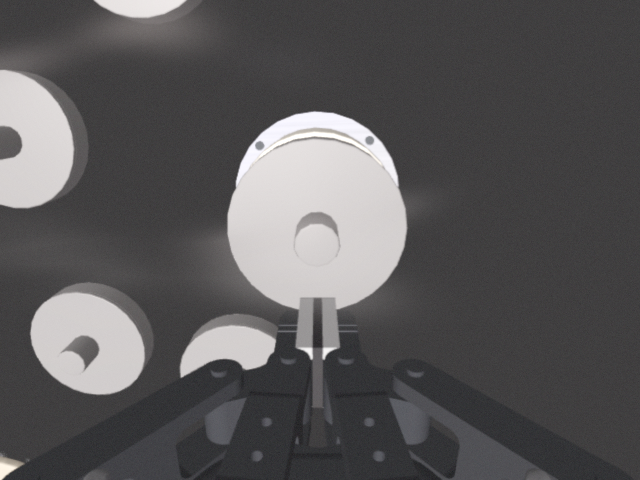

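The knob top is at (317,245). By ray it lies within about 1 mm of the TCP axis, so I'll press down.

Request:
jog_arm --series '[0, 0, 0.015, 0, 0, 0, 0, 0.035, 0, 0, 0, 0, 0.048, 0, 0, 0, 0, 0.052, 0, 0, 0, 0, 0.055, 0, 0, 0, 0, 0.058, 0, 0, 0, 0, 0.061, 0, 0, 0, 0, 0.063, 0, 0]'

```text
t: 2.15
tool_pos: [0.541, -0.2712, 0.1391]
orientation: [-180.0, -0.1, -73.3]
contact_force: [1.2, -0.2, 0.7]
width: 0.0003
```

Request:
jog_arm --series '[0, 0, 0.001, 0, 0, 0, 0, 0.002, 0, 0, 0, 0, 0.003, 0, 0, 0, 0, 0.0035, 0, 0, 0, 0, 0.004, 0, 0, 0, 0, 0.004, 0, 0, 0, 0, 0.004, 0, 0, 0, 0, 0.004, 0, 0]'

```text
t: 2.82
tool_pos: [0.5409, -0.2709, 0.1346]
orientation: [-180.0, -0.0, -73.3]
contact_force: [0.1, 0.0, 0.3]
width: -0.0001
```

Request:
jog_arm --series '[0, 0, 0.001, 0, 0, 0, 0, 0.002, 0, 0, 0, 0, 0.003, 0, 0, 0, 0, 0.003, 0, 0, 0, 0, 0.003, 0, 0, 0, 0, 0.003, 0, 0, 0, 0, 0.003, 0, 0, 0, 0, 0.003, 0, 0]'

```text
t: 3.48
tool_pos: [0.5408, -0.2709, 0.1316]
orientation: [-180.0, -0.0, -73.3]
contact_force: [0.3, -0.4, -0.9]
width: 0.0001
```

Run:
```python
from h import *
s=sense();im=camera("wrist");sc=camera("scene")
print(s["t"],s["tool_pos"],s["contact_force"],s["width"])
a=cv2.resize(im[100:400,180:460],(420,450));b=cv2.resize(sc[230:380,90:220],(390,450),interpolation=cv2.INTER_CUBIC)
cv2.imwrite("pics/w2.png",np.hstack([a,b]))
```

```text
3.4833 [ 0.54083369 -0.27091923  0.13156047] [ 0.32743641 -0.41114753 -0.902828  ] 0.00010353353035113761
```

View pics/w2.png

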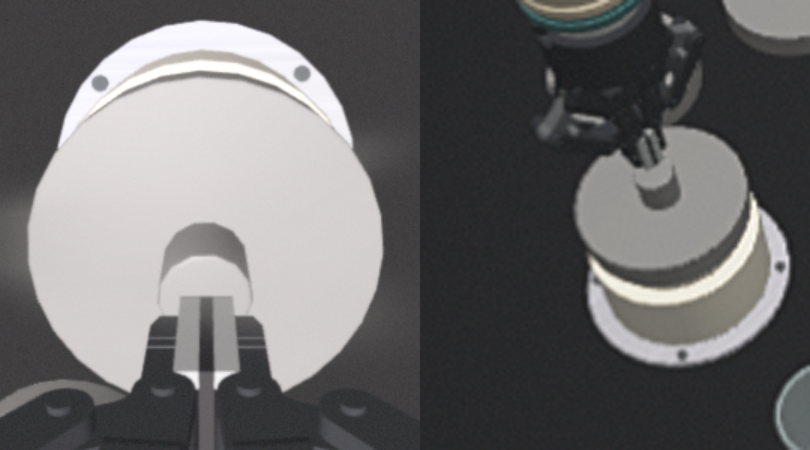

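Request:
jog_arm --series '[0, 0, 0.0005, 0, 0, 0, 0, 0.001, 0, 0, 0, 0, 0.0015, 0, 0, 0, 0, 0.002, 0, 0, 0, 0, 0.0025, 0, 0, 0, 0, 0.003, 0, 0, 0, 0, 0.003, 0, 0, 0, 0, 0.003, 0, 0]'

```text
t: 4.25
tool_pos: [0.5408, -0.2709, 0.1284]
orientation: [180.0, 0.0, -73.3]
contact_force: [-0.1, 0.3, 0.5]
width: 0.0001
```

Request:
jog_arm --series '[0, 0, 0.0005, 0, 0, 0, 0, 0.001, 0, 0, 0, 0, 0.0015, 0, 0, 0, 0, 0.002, 0, 0, 0, 0, 0.0025, 0, 0, 0, 0, 0.003, 0, 0, 0, 0, 0.003, 0, 0, 0, 0, 0.003, 0, 0]'

```text
t: 4.92
tool_pos: [0.5408, -0.2709, 0.1255]
orientation: [180.0, -0.0, -73.3]
contact_force: [-0.1, -0.3, -0.5]
width: -0.0
```

Run:
```python
from h import *
s=sense();im=camera("wrist");sc=camera("scene")
print(s["t"],s["tool_pos"],s["contact_force"],s["width"],s["torque"],s["effort"])
a=cv2.resize(im[100:400,180:460],(420,450));b=cv2.resize(sc[250:330,125:195],(394,450),interpolation=cv2.INTER_CUBIC)
cv2.imwrite("pics/w3.png",np.hstack([a,b]))
```

```text
4.9167 [ 0.54080426 -0.27090029  0.12547658] [-0.10392515 -0.29585965 -0.46199023] -7.074061306943107e-06 [-0.02538259  0.00590573 -0.04800779] [-8.81105334e-04 -4.77103472e+01 -3.53246713e+01 -1.54367385e-04
 -2.45162264e-03  2.09936303e-05]
```

View pics/w3.png

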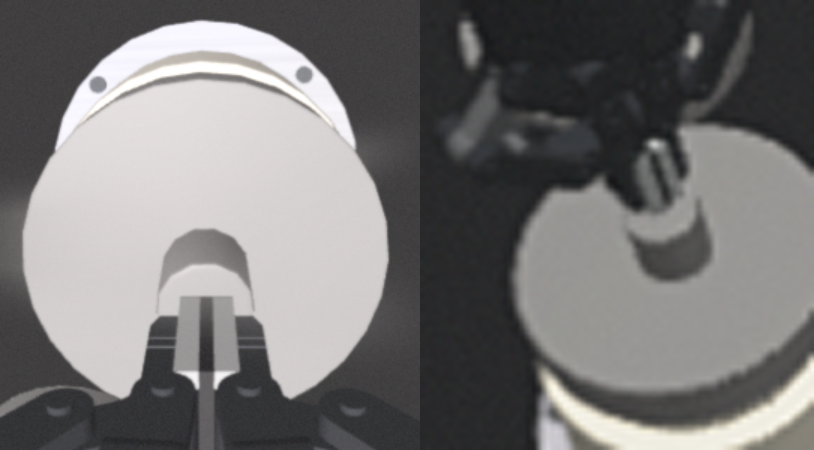

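The tips' visible end sits at v≈298 while the TCP should project at v≈286, so the shut tips are probably behind the nominal TCP and nothing has been touched yet. I'll keep lowering gently until there is contact.

Request:
jog_arm --series '[0, 0, 0.001, 0, 0, 0, 0, 0.002, 0, 0, 0, 0, 0.003, 0, 0, 0, 0, 0.004, 0, 0, 0, 0, 0.005, 0, 0, 0, 0, 0.005, 0, 0, 0, 0, 0.005, 0, 0, 0, 0, 0.005, 0, 0]'

```text
t: 5.68
tool_pos: [0.5408, -0.2709, 0.1206]
orientation: [180.0, -0.0, -73.3]
contact_force: [0.4, -0.7, -1.1]
width: 0.0001
```

Run:
```python
from h import *
s=sense();im=camera("wrist");t=camera("top")
print(s["t"],s["tool_pos"],s["contact_force"])
g=cv2.cvtColor(im,cv2.COLOR_BGR2GRAY)
a=cv2.resize(im[180:340,230:410],(450,400),interpolation=cv2.INTER_CUBIC);b=cv2.resize(t[190:290,400:490],(360,400),interpolation=cv2.INTER_CUBIC)
cv2.imwrite("pics/w4.png",np.hstack([a,b])[:,:800])
```

```text
5.6833 [ 0.54081618 -0.27092789  0.12055325] [ 0.37315218 -0.74751939 -1.08984373]
```

View pics/w4.png

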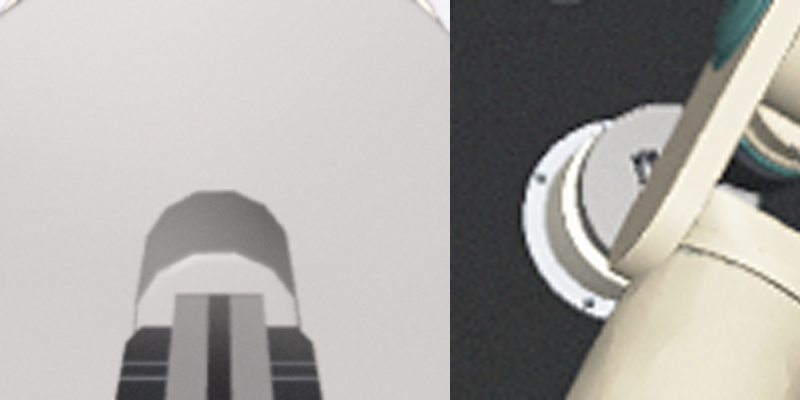

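By ray the knob top is still at about z≈0.145, so the lid hasn't moved. The shut tips sit above the nominal TCP, and I'll continue down.

Request:
jog_arm --series '[0, 0, 0.001, 0, 0, 0, 0, 0.002, 0, 0, 0, 0, 0.003, 0, 0, 0, 0, 0.004, 0, 0, 0, 0, 0.005, 0, 0, 0, 0, 0.005, 0, 0, 0, 0, 0.005, 0, 0, 0, 0, 0.005, 0, 0]'

```text
t: 6.45
tool_pos: [0.5408, -0.2709, 0.1155]
orientation: [-180.0, -0.0, -73.3]
contact_force: [0.8, 0.3, -0.2]
width: -0.0002
```

Request:
jog_arm --series '[0, 0, 0.001, 0, 0, 0, 0, 0.002, 0, 0, 0, 0, 0.003, 0, 0, 0, 0, 0.004, 0, 0, 0, 0, 0.004, 0, 0, 0, 0, 0.004, 0, 0, 0, 0, 0.004, 0, 0, 0, 0, 0.004, 0, 0]'

```text
t: 7.12
tool_pos: [0.541, -0.2711, 0.1135]
orientation: [-179.9, -0.1, -73.3]
contact_force: [-3.8, 3.5, 9.7]
width: 0.0002
```

Run:
```python
from h import *
for uv in((167,285),(167.3,287)):
    o,d=ray("scene",uv);d=d[0]
    for z in (.12,.13,.14,.15,.16): print(uv,(o+d*(z-o[2])/d[2]).round(4))
s=sense();im=camera("wrist");sc=camera("scene");t=camera("top")
print(s["t"],s["tool_pos"],s["contact_force"],s["torque"])
a=cv2.resize(im[220:340,250:385],(450,400),interpolation=cv2.INTER_CUBIC);b=cv2.resize(sc[260:325,140:197],(350,400),interpolation=cv2.INTER_CUBIC)
cv2.imwrite("pics/w5.png",np.hstack([a,b]))
```

```text
(167, 285) [ 0.5195 -0.2667  0.12  ]
(167, 285) [ 0.5269 -0.2674  0.13  ]
(167, 285) [ 0.5342 -0.2681  0.14  ]
(167, 285) [ 0.5415 -0.2689  0.15  ]
(167, 285) [ 0.5489 -0.2696  0.16  ]
(167.3, 287) [ 0.5247 -0.268   0.12  ]
(167.3, 287) [ 0.532  -0.2687  0.13  ]
(167.3, 287) [ 0.5393 -0.2694  0.14  ]
(167.3, 287) [ 0.5465 -0.2701  0.15  ]
(167.3, 287) [ 0.5538 -0.2708  0.16  ]
7.1167 [ 0.54104367 -0.27105906  0.11354639] [-3.80215562  3.4582717   9.73422089] [0.41362422 0.74112845 0.03167811]
```

View pics/w5.png

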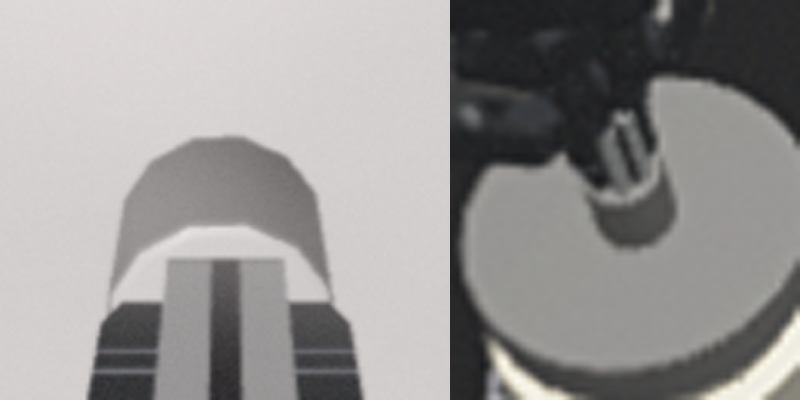

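Run:
```python
from h import *
n="scene";s=sense();A=cv2.imread("pics/scene0.png");B=camera(n);cv2.imwrite("pics/scene1.png",B)
for im in(A,B):
    g=cv2.cvtColor(im,cv2.COLOR_BGR2GRAY)
    e=cv2.Canny(g,40,110);v,u=np.nonzero(e);k=(abs(u-175)<42)&(v>255)&(v<345)
    P=np.c_[u,v][k]
    print("foot",ransac(onz(n,P,.006),.075,n=6000),"\nlidtop",ransac(onz(n,P,.1135),.06,n=6000))
    # white gap profile down a column under lid
    for c in(185,195): print(c,g[300:330,c].tolist())
```

```text
foot (array([ 0.54318799, -0.26966287]), np.float64(0.07514645382379963), np.int64(89), 757) 
lidtop (array([ 0.54144124, -0.27014189]), np.float64(0.05972933463429176), np.int64(143), 757)
185 [151, 151, 151, 151, 151, 150, 151, 151, 152, 152, 153, 153, 152, 144, 111, 80, 77, 79, 78, 77, 91, 121, 187, 234, 237, 236, 239, 226, 161, 123]
195 [155, 154, 151, 130, 104, 83, 79, 79, 79, 75, 78, 100, 149, 232, 242, 238, 236, 236, 239, 239, 192, 137, 126, 130, 132, 132, 132, 132, 131, 131]
foot (array([ 0.54309648, -0.26991048]), np.float64(0.07468186714758929), np.int64(82), 860) 
lidtop (array([ 0.54265003, -0.26954465]), np.float64(0.06009956059016926), np.int64(121), 860)
185 [151, 152, 151, 151, 152, 151, 151, 151, 151, 152, 152, 153, 154, 150, 111, 81, 78, 78, 79, 75, 75, 94, 181, 235, 237, 236, 239, 226, 162, 124]
195 [154, 157, 154, 146, 114, 89, 81, 80, 79, 78, 77, 99, 151, 233, 242, 239, 236, 236, 239, 239, 191, 136, 126, 131, 131, 132, 131, 132, 132, 130]
```

The fingers stand squarely on the knob and the lid has moved by about 1 mm or less. Contact is therefore real, with the tips about 30 mm behind the reported TCP. I'll press on while watching the force.

Request:
jog_arm --series '[0, 0, 0.001, 0, 0, 0, 0, 0.002, 0, 0, 0, 0, 0.003, 0, 0, 0, 0, 0.004, 0, 0, 0, 0, 0.004, 0, 0, 0, 0, 0.004, 0, 0, 0, 0, 0.004, 0, 0, 0, 0, 0.004, 0, 0]'

```text
t: 7.98
tool_pos: [0.5411, -0.2711, 0.1096]
orientation: [-179.9, -0.1, -73.3]
contact_force: [-3.9, 1.5, 9.4]
width: 0.0001
```

Request:
jog_arm --series '[0, 0, 0.001, 0, 0, 0, 0, 0.002, 0, 0, 0, 0, 0.003, 0, 0, 0, 0, 0.004, 0, 0, 0, 0, 0.004, 0, 0, 0, 0, 0.004, 0, 0, 0, 0, 0.004, 0, 0, 0, 0, 0.004, 0, 0]'

```text
t: 8.65
tool_pos: [0.5411, -0.271, 0.1056]
orientation: [-179.9, -0.1, -73.3]
contact_force: [-4.4, 2.6, 9.9]
width: -0.0004
```

Sliding at about 10 N, as expected. I'll go on to the hard stop.

Request:
jog_arm --series '[0, 0, 0.0005, 0, 0, 0, 0, 0.001, 0, 0, 0, 0, 0.0015, 0, 0, 0, 0, 0.002, 0, 0, 0, 0, 0.002, 0, 0, 0, 0, 0.002, 0, 0, 0, 0, 0.002, 0, 0, 0, 0, 0.002, 0, 0]'

```text
t: 9.32
tool_pos: [0.5411, -0.2711, 0.1052]
orientation: [-179.9, -0.1, -73.3]
contact_force: [-8.1, 3.7, 16.1]
width: 0.0004
```

Request:
jog_arm --series '[0, 0, 0.0005, 0, 0, 0, 0, 0.001, 0, 0, 0, 0, 0.0015, 0, 0, 0, 0, 0.002, 0, 0, 0, 0, 0.002, 0, 0, 0, 0, 0.002, 0, 0, 0, 0, 0.002, 0, 0, 0, 0, 0.002, 0, 0]'

```text
t: 9.98
tool_pos: [0.5413, -0.2712, 0.1051]
orientation: [-179.9, -0.2, -73.3]
contact_force: [-13.0, 6.2, 26.0]
width: 0.0
```

At the hard stop: the force rose to 26 N with no further motion, so the shut tips are 30 mm behind the TCP. The proud lid is home. I'll rise and go to the loose lid.

Request:
jog_arm --series '[0, 0, -0.01, 0, 0, 0, 0, -0.03, 0, 0, 0, 0, -0.06, 0, 0, -0.02, -0.004, -0.085, 0, 0.02, -0.055, -0.011, -0.085, 0, 0.05, -0.095, -0.0195, -0.085, 0, 0.05, -0.135, -0.0275, -0.085, 0, 0.05, -0.175, -0.036, -0.085, 0, 0.05]'

```text
t: 10.65
tool_pos: [0.5244, -0.0914, 0.1845]
orientation: [-180.0, -0.0, -73.3]
contact_force: [0.6, -0.2, -0.2]
width: 0.0503
```

Request:
jog_arm --series '[-0.04, -0.008, 0.02, 0, 0.05, -0.07, -0.014, 0.04, 0, 0.05, -0.09, -0.0185, 0.055, 0, 0.05, -0.095, -0.0195, 0.06, 0, 0.05, -0.095, -0.0195, 0.06, 0, 0.05, -0.095, -0.0195, 0.06, 0, 0.05, -0.095, -0.0195, 0.06, 0, 0.05, -0.095, -0.0195, 0.06, 0, 0.05]'

```text
t: 11.32
tool_pos: [0.5171, 0.0023, 0.1257]
orientation: [-179.9, -0.1, -73.4]
contact_force: [-0.8, -0.2, 0.9]
width: 0.0499
```

Run:
```python
from h import *
s=sense();im=camera("wrist");cv2.imwrite("pics/w6.png",im);print(s["t"],s["tool_pos"],s["orientation"],s["contact_force"],s["width"])
B=camera("scene");t=camera("top")
for n,im,c in(("scene",B,(175,300)),):
    g=cv2.cvtColor(im,cv2.COLOR_BGR2GRAY)
    for c in(185,195): print(c,g[300:330,c].tolist())
```

```text
11.3167 [0.51709757 0.00234004 0.12570137] [-1.79890548e+02 -5.67485824e-02 -7.33846475e+01] [-0.84828583 -0.24719155  0.92822362] 0.049922113674135904
185 [151, 150, 151, 152, 152, 151, 152, 151, 151, 150, 152, 151, 153, 151, 153, 153, 146, 109, 81, 79, 78, 73, 80, 166, 233, 239, 240, 226, 160, 122]
195 [152, 151, 154, 155, 156, 155, 157, 130, 96, 77, 78, 78, 77, 80, 103, 169, 234, 242, 242, 240, 192, 135, 125, 130, 132, 132, 132, 132, 131, 131]
```

View pics/w6.png

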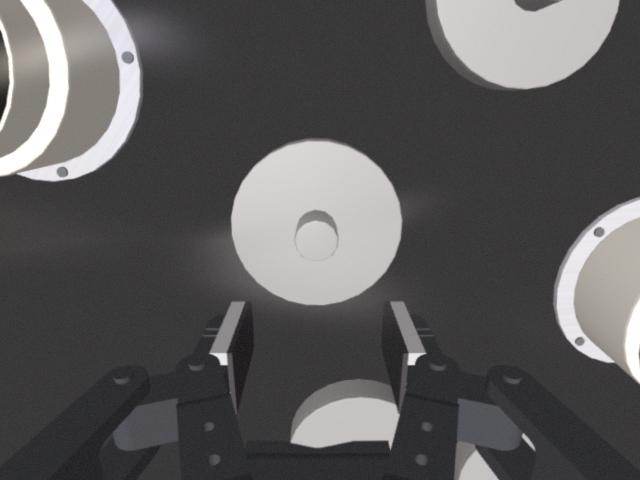

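The proud lid's edge dropped about 4 px in the scene view, so it is home. The knob at (316,240) is centred between the open fingers, with its ray height ≈0.057 against 0.055. I'll descend, and slowly near the lid.

Request:
jog_arm --series '[-0.001, 0, 0.02, 0, 0.05, -0.0015, 0, 0.04, 0, 0.05, -0.0015, 0, 0.06, 0, 0.05, -0.0015, 0, 0.075, 0, 0.05, -0.0015, 0, 0.085, 0, 0.05, -0.0015, 0, 0.09, 0, 0.05, -0.0015, 0, 0.09, 0, 0.05, -0.0015, 0, 0.09, 0, 0.05]'

```text
t: 12.13
tool_pos: [0.5164, 0.0049, 0.0353]
orientation: [-179.9, -0.0, -73.3]
contact_force: [0.7, -0.2, 0.6]
width: 0.05
```

Request:
jog_arm --series '[0, 0, 0.004, 0, 0.05, 0, 0, 0.008, 0, 0.05, 0, 0, 0.012, 0, 0.05, 0, 0, 0.016, 0, 0.05, 0, 0, 0.02, 0, 0.05, 0, 0, 0.022, 0, 0.05, 0, 0, 0.022, 0, 0.05, 0, 0, 0.022, 0, 0.05]'

```text
t: 12.8
tool_pos: [0.5158, 0.0051, 0.0124]
orientation: [180.0, 0.0, -73.3]
contact_force: [0.1, 0.1, 0.3]
width: 0.0503
```

Request:
jog_arm --series '[0, 0, 0.002, 0, 0.05, 0, 0, 0.004, 0, 0.05, 0, 0, 0.006, 0, 0.05, 0, 0, 0.008, 0, 0.05, 0, 0, 0.01, 0, 0.05, 0, 0, 0.012, 0, 0.05, 0, 0, 0.012, 0, 0.05, 0, 0, 0.012, 0, 0.05]'

```text
t: 13.47
tool_pos: [0.5158, 0.0051, 0.0003]
orientation: [180.0, -0.0, -73.3]
contact_force: [0.6, -0.1, 0.3]
width: 0.0503
```

No contact at TCP z≈0, which agrees with the 30 mm tip offset. Closing.

Request:
jog_arm --series '[0, 0, 0, 0, 0.02, 0, 0, 0, 0, 0.015, 0, 0, 0, 0, 0.015, 0, 0, 0, 0, 0.015, 0, 0, 0, 0, 0.015, 0, 0, 0, 0, 0.015, 0, 0, 0, 0, 0.015, 0, 0, 0, 0, 0.015]' --newtons 60

```text
t: 14.13
tool_pos: [0.5162, 0.0051, 0.001]
orientation: [-180.0, -0.0, -73.3]
contact_force: [-0.4, -0.4, 5.6]
width: 0.0263
```

Request:
jog_arm --series '[0, 0, -0.01, 0, 0.015, 0, 0, -0.025, 0, 0.015, 0, 0, -0.05, 0, 0.015, 0, 0, -0.08, 0, 0.015, 0, 0, -0.11, 0, 0.015, 0, 0, -0.135, 0, 0.015, 0, 0, -0.145, 0, 0.015, 0, 0, -0.145, 0, 0.015]'

```text
t: 14.8
tool_pos: [0.517, 0.0051, 0.148]
orientation: [-179.8, -0.1, -73.3]
contact_force: [1.2, -0.5, -2.0]
width: 0.0263
```

Run:
```python
from h import *
s=sense();im=camera("wrist");cv2.imwrite("pics/w7.png",im);print(s["t"],s["tool_pos"],s["orientation"],s["contact_force"],s["width"])
```

```text
14.8 [0.51695924 0.00506212 0.14800454] [-1.79759871e+02 -8.99425633e-02 -7.32801464e+01] [ 1.16340656 -0.47882537 -2.02354958] 0.02629634751756133
```

View pics/w7.png

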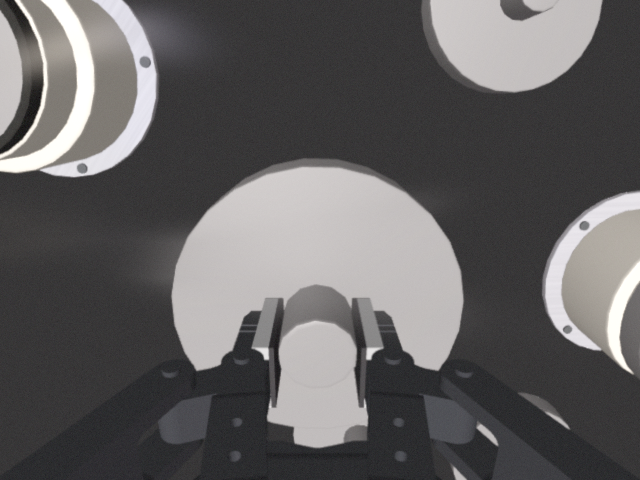

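The lid is held level with the knob centred between the pads (317,350), and the −2 N reading matches its weight. The wrist-camera fixes agree with the fixed cameras within 1 mm. I'll carry it to the open can at (0.5626, 0.2195).

Request:
jog_arm --series '[-0.015, -0.008, 0, 0, 0.015, -0.04, -0.022, 0, 0, 0.015, -0.069, -0.038, 0, 0, 0.015, -0.1, -0.055, 0, 0, 0.015, -0.13, -0.071, 0, 0, 0.015, -0.16, -0.088, 0, 0, 0.015, -0.182, -0.1, 0, 0, 0.015, -0.192, -0.1055, 0, 0, 0.015]'

```text
t: 15.52
tool_pos: [0.5603, 0.2221, 0.1417]
orientation: [179.7, 0.0, -73.1]
contact_force: [-0.4, 0.1, -1.7]
width: 0.0262
```

Request:
jog_arm --series '[0, 0, 0, 0, 0.015, 0, 0, 0, 0, 0.015, 0, 0, 0, 0, 0.015, 0, 0, 0, 0, 0.015, 0, 0, 0.005, 0, 0.015, 0, 0, 0.01, 0, 0.015, 0, 0, 0.015, 0, 0.015, 0, 0, 0.015, 0, 0.015]'

```text
t: 16.18
tool_pos: [0.561, 0.2187, 0.1287]
orientation: [179.8, -0.0, -73.3]
contact_force: [-0.0, -0.0, -3.6]
width: 0.0262
```

Run:
```python
from h import *
s=sense();print(s["t"],s["tool_pos"],s["orientation"],s["contact_force"],s["width"])
B=camera("scene");t=camera("top");cv2.imwrite("pics/s8.png",B);cv2.imwrite("pics/t8.png",t)
for n,im,(u0,v0,R) in(("scene",B,(368,215,55)),("top",t,(273,225,55))):
    g=cv2.cvtColor(im,cv2.COLOR_BGR2GRAY);e=cv2.Canny(g,40,110);v,u=np.nonzero(e);k=np.hypot(u-u0,v-v0)<R
    P=np.c_[u,v][k]
    for z in(.157,.132): print(n,z,ransac(onz(n,P,z),.06,n=8000))
    print(n,"foot",ransac(onz(n,P,.006),.075,n=8000))
b=cv2.resize(B[140:270,290:450],(480,390),interpolation=cv2.INTER_CUBIC)
c=cv2.resize(t[170:290,220:320],(325,390),interpolation=cv2.INTER_CUBIC)[:,:320]
cv2.imwrite("pics/c8.png",np.hstack([b,c]))
```

```text
16.1833 [0.5609719  0.21873581 0.12865367] [ 1.79849799e+02 -1.00026208e-02 -7.33068939e+01] [-2.71392280e-02 -6.31219247e-04 -3.56938901e+00] 0.026238781001281106
scene 0.157 (array([0.56569409, 0.21550027]), np.float64(0.05948488475544419), np.int64(100), 883)
scene 0.132 (array([0.54777629, 0.22944231]), np.float64(0.061101190012389485), np.int64(99), 883)
scene foot (array([0.56331939, 0.21870149]), np.float64(0.07513176938546828), np.int64(98), 883)
top 0.157 (array([0.53952064, 0.22401515]), np.float64(0.05971667198941678), np.int64(66), 1038)
top 0.132 (array([0.54501213, 0.22663712]), np.float64(0.061016263210093666), np.int64(66), 1038)
top foot (array([0.57545708, 0.24336754]), np.float64(0.07334294125092244), np.int64(49), 1038)
```

View pics/c8.png

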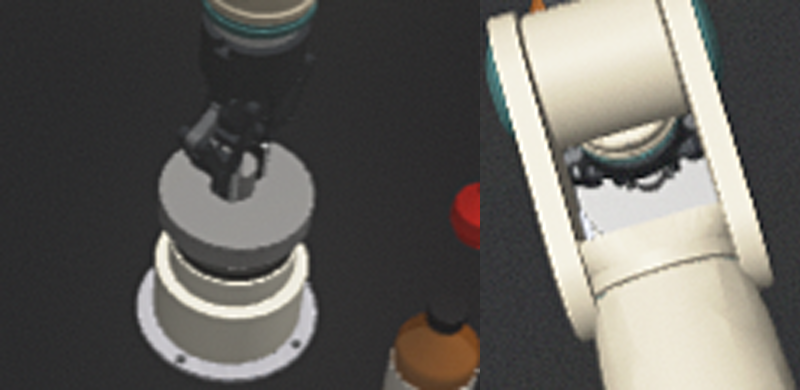

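The scene view puts the lid about 1 mm from the can's axis, well inside the 4 mm clearance. I'll correct by that and lower.

Request:
jog_arm --series '[-0.0006, -0.0015, 0, 0, 0.015, -0.0006, -0.0015, 0.004, 0, 0.015, -0.0006, -0.0015, 0.008, 0, 0.015, -0.0006, -0.0015, 0.012, 0, 0.015, -0.0006, -0.0015, 0.016, 0, 0.015, -0.0006, -0.0015, 0.019, 0, 0.015, -0.0006, -0.0015, 0.021, 0, 0.015, -0.0006, -0.0015, 0.021, 0, 0.015]'

```text
t: 16.95
tool_pos: [0.5626, 0.2202, 0.1087]
orientation: [179.9, -0.0, -73.3]
contact_force: [0.0, 0.5, -2.4]
width: 0.0258
```

Request:
jog_arm --series '[0, 0, 0.002, 0, 0.015, 0, 0, 0.004, 0, 0.015, 0, 0, 0.006, 0, 0.015, 0, 0, 0.008, 0, 0.015, 0, 0, 0.01, 0, 0.015, 0, 0, 0.012, 0, 0.015, 0, 0, 0.012, 0, 0.015, 0, 0, 0.012, 0, 0.015]'

```text
t: 17.62
tool_pos: [0.5629, 0.2203, 0.0973]
orientation: [180.0, -0.0, -73.3]
contact_force: [0.5, 0.2, -1.0]
width: 0.0269
```

Run:
```python
from h import *
s=sense();print(s["t"],s["tool_pos"],s["orientation"],s["contact_force"],s["torque"],s["width"])
B=camera("scene");n="scene"
g=cv2.cvtColor(B,cv2.COLOR_BGR2GRAY);e=cv2.Canny(g,40,110);v,u=np.nonzero(e);k=np.hypot(u-368,v-215)<55
P=np.c_[u,v][k]
z=s["tool_pos"][2]+.024
print(z,ransac(onz(n,P,z),.06,n=8000),"foot",ransac(onz(n,P,.006),.075,n=8000))
```

```text
17.6167 [0.56287051 0.22029172 0.09730439] [ 1.79983702e+02 -4.57666576e-03 -7.32810461e+01] [ 0.53365914  0.22128523 -1.01298231] [-0.00742665 -0.02321678 -0.02297582] 0.02691886848733274
0.12130438865302345 (array([0.56451139, 0.21983088]), np.float64(0.05916984942761541), np.int64(96), 854) foot (array([0.56372411, 0.21879756]), np.float64(0.07505798061724846), np.int64(95), 854)
```

The skirt is around the ring with no side force. Pressing down.

Request:
jog_arm --series '[0, 0, 0.0015, 0, 0.015, 0, 0, 0.003, 0, 0.015, 0, 0, 0.0045, 0, 0.015, 0, 0, 0.006, 0, 0.015, 0, 0, 0.0075, 0, 0.015, 0, 0, 0.009, 0, 0.015, 0, 0, 0.01, 0, 0.015, 0, 0, 0.01, 0, 0.015]'

```text
t: 18.33
tool_pos: [0.5631, 0.2204, 0.0894]
orientation: [-179.9, -0.0, -73.3]
contact_force: [-5.3, -2.0, 7.5]
width: 0.0262
```

Request:
jog_arm --series '[0, 0, 0.001, 0, 0.015, 0, 0, 0.002, 0, 0.015, 0, 0, 0.003, 0, 0.015, 0, 0, 0.004, 0, 0.015, 0, 0, 0.005, 0, 0.015, 0, 0, 0.006, 0, 0.015, 0, 0, 0.006, 0, 0.015, 0, 0, 0.006, 0, 0.015]'

```text
t: 19.0
tool_pos: [0.5633, 0.2204, 0.0836]
orientation: [-179.9, -0.0, -73.3]
contact_force: [-5.2, -3.1, 8.6]
width: 0.0261
```

Request:
jog_arm --series '[0, 0, 0.001, 0, 0.015, 0, 0, 0.002, 0, 0.015, 0, 0, 0.003, 0, 0.015, 0, 0, 0.004, 0, 0.015, 0, 0, 0.004, 0, 0.015, 0, 0, 0.004, 0, 0.015, 0, 0, 0.004, 0, 0.015, 0, 0, 0.004, 0, 0.015]'

```text
t: 19.67
tool_pos: [0.5634, 0.2205, 0.081]
orientation: [-179.9, -0.0, -73.3]
contact_force: [-7.8, -2.9, 14.1]
width: 0.0264
```

Request:
jog_arm --series '[0, 0, 0.0005, 0, 0.015, 0, 0, 0.001, 0, 0.015, 0, 0, 0.0015, 0, 0.015, 0, 0, 0.002, 0, 0.015, 0, 0, 0.002, 0, 0.015, 0, 0, 0.002, 0, 0.015, 0, 0, 0.002, 0, 0.015, 0, 0, 0.002, 0, 0.015]'

```text
t: 20.33
tool_pos: [0.5637, 0.2206, 0.0809]
orientation: [-179.8, -0.0, -73.3]
contact_force: [-13.5, -5.5, 23.4]
width: 0.0259
```

Hard stop at TCP z 0.081, exactly the predicted height, with the force rising to 23 N. I'll relieve the load, release and rise.

Request:
jog_arm --series '[0, 0, -0.002, 0, 0.015, 0, 0, -0.004, 0, 0.02, 0, 0, -0.004, 0, 0.06, 0, 0, -0.004, 0, 0.06, 0, 0, -0.004, 0, 0.06, 0, 0, -0.008, 0, 0.06, 0, 0, -0.02, 0, 0.06, 0, 0, -0.03, 0, 0.06]'

```text
t: 21.0
tool_pos: [0.5629, 0.2203, 0.1064]
orientation: [180.0, -0.0, -73.3]
contact_force: [-0.6, -0.5, 0.3]
width: 0.0596
```

Request:
jog_arm --series '[0, 0, -0.02, 0, 0.06, 0, 0, -0.03, 0, 0.06, 0, 0, -0.03, 0, 0.03, 0, 0, -0.03, 0, 0, 0, 0, -0.03, 0, 0, 0, 0, -0.03, 0, 0, 0, 0, -0.03, 0, 0, 0, 0, -0.03, 0, 0]'

```text
t: 21.67
tool_pos: [0.5626, 0.2202, 0.1347]
orientation: [179.9, -0.0, -73.3]
contact_force: [-0.4, -0.3, 0.3]
width: 0.0002
```

Confirming press with the shut fingers on the knob top; contact should come at TCP ≈0.105.

Request:
jog_arm --series '[0, 0, 0.01, 0, 0, 0, 0, 0.02, 0, 0, 0, 0, 0.026, 0, 0, 0, 0, 0.028, 0, 0, 0, 0, 0.03, 0, 0, 0, 0, 0.032, 0, 0, 0, 0, 0.034, 0, 0, 0, 0, 0.034, 0, 0]'

```text
t: 22.33
tool_pos: [0.5631, 0.2204, 0.1052]
orientation: [-179.9, -0.0, -73.3]
contact_force: [-9.1, -3.4, 17.1]
width: 0.0
```

Request:
jog_arm --series '[0, 0, -0.01, 0, 0, 0, 0, -0.03, 0, 0, 0, 0, -0.06, 0, 0, 0.03, 0.02, -0.08, 0, 0, 0.06, 0.04, -0.09, 0, 0, 0.09, 0.06, -0.1, 0, 0, 0.12, 0.075, -0.1, 0, 0, 0.14, 0.08, -0.1, 0, 0]'

```text
t: 23.0
tool_pos: [0.5261, 0.0607, 0.2031]
orientation: [-179.9, -0.1, -73.4]
contact_force: [0.5, -0.2, 0.1]
width: -0.0001
```

Request:
jog_arm --series '[0.03, 0.02, 0, 0, 0, 0.06, 0.04, 0, 0, 0, 0.08, 0.055, 0, 0, 0, 0.08, 0.055, 0, 0, 0, 0.08, 0.055, 0, 0, 0, 0.08, 0.055, 0, 0, 0, 0.08, 0.055, 0, 0, 0, 0.08, 0.055, 0, 0, 0]'

```text
t: 23.67
tool_pos: [0.4972, -0.0282, 0.2014]
orientation: [180.0, 0.0, -73.2]
contact_force: [0.6, -0.2, -0.2]
width: 0.0001
```

Run:
```python
from h import *
s=sense();print(s["t"],s["tool_pos"],s["contact_force"],s["width"])
n="scene";B=camera(n);t=camera("top")
for n,im,L in(("scene",B,((368,215,55),(175,300,58))),("top",t,((273,230,40),(447,242,42)))):
  g=cv2.cvtColor(im,cv2.COLOR_BGR2GRAY);e=cv2.Canny(g,40,110);v,u=np.nonzero(e)
  for u0,v0,R in L:
    P=np.c_[u,v][np.hypot(u-u0,v-v0)<R]
    print(n,"lid@.105",ransac(onz(n,P,.105),.06,n=8000),"foot",ransac(onz(n,P,.006),.075,n=8000))
b=cv2.resize(B[150:400,110:490],(790,520),interpolation=cv2.INTER_CUBIC);cv2.imwrite("pics/end.png",b)
```

```text
23.6667 [ 0.49717686 -0.02824973  0.20142015] [ 0.60268478 -0.23659005 -0.21399007] 7.207400777590251e-05
scene lid@.105 (array([0.56471989, 0.22028984]), np.float64(0.060017333090389945), np.int64(115), 593) foot (array([0.56347849, 0.21900483]), np.float64(0.07481857033513381), np.int64(106), 593)
scene lid@.105 (array([ 0.54223088, -0.26989333]), np.float64(0.059889524520051564), np.int64(150), 891) foot (array([ 0.5433043 , -0.26966652]), np.float64(0.07471121022083323), np.int64(129), 891)
top lid@.105 (array([0.56099318, 0.2191518 ]), np.float64(0.06128678896314754), np.int64(94), 462) foot (array([0.56128844, 0.21975763]), np.float64(0.0755150723506392), np.int64(91), 462)
top lid@.105 (array([ 0.54112712, -0.26995944]), np.float64(0.059719789584559244), np.int64(94), 564) foot (array([ 0.53998442, -0.26941657]), np.float64(0.07510509451914568), np.int64(59), 564)
```

View pics/end.png

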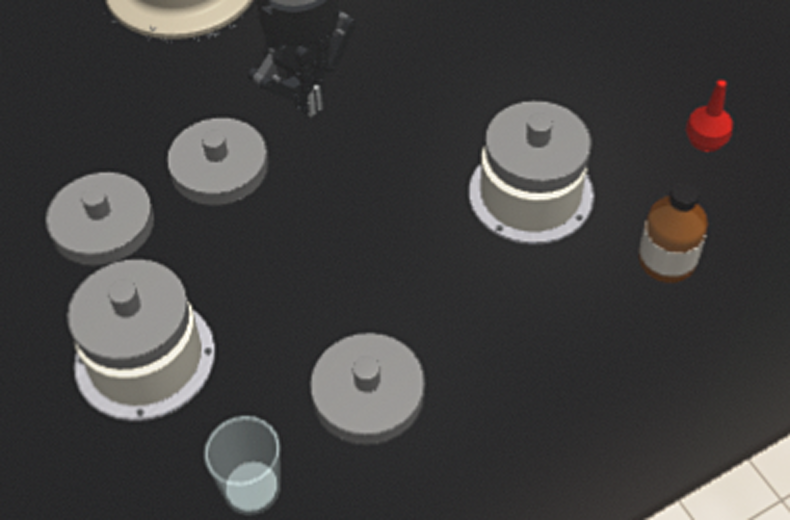

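Both lids sit level and home: the circles fitted at lid height 0.105 come out concentric with the feet to about 2 mm in both views. Bottle, beaker and bulb look where they were, and the robot is clear.

```bash
python3 -c "
from rig import *
print(hand_in())"
```

```text
the job is handed in; nothing more can be done
None
```

Both canisters are closed, and I handed the job in at about 24 s of the 59 s allowed. `hand_in()` gives no verdict.

- **Proud lid:** I pressed it down until it reached a hard stop. The force rose to 26 N with no further motion, and the lid visibly dropped in the scene view.
- **Loose lid:** I took the one farthest left by its knob, set it over the raised seal ring and pressed it home. It stopped at the predicted height with 23 N. I then let go and pressed once more on the knob with the fingers shut. It stopped at the same 0.105 m reading as the other canister, with 17 N.
- **Last checks:** Circle fits in two views put both lids at home height and within about 2 mm of their canisters' axes. The bottle, beaker and bulb look unmoved by eye. The gripper is empty, about 0.2 m up, and reads under 1 N.

**One disagreement:** the shut fingertips met things about 30 mm behind the reported TCP, although the description says the TCP is at their very end. I took the contact heights from force instead, and both hard stops agreed with that offset.

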